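Unsnap the tube cassette from the dry-bath incubator

TASK

The incubation is over. Pull the stem thermometer straight up out of the middle of the tube cassette in the dry-bath incubator, stand it upright in a free hole of the tube rack, fully down on its flange, and let go of it; then pinch the cassette's two side catches together with the fingers and lift the cassette, level and with its four tubes aboard, well clear of the incubator. Finish while still holding the cassette up by its pinched catches, with nothing else knocked over.

Things in the scene. Friction and masses are not known exactly. Their poses are not given: they have to be found in the camera images.
- incubator: Portable dry-bath incubator, white housing, grey top, fixed to the table, 186 mm (x) by 121 mm (y), 71 mm high, sloping control panel on its -x end facing the robot. Origin on the table under the centre of its open well; x points to its rear, y to its left, z up. The well floor is 30 mm and the top rim 71 mm over the table; a blind hole in the floor's centre takes the stem tip.
- tube_cassette: Grey plastic basket, 112 mm (x) by 32 mm (y) by 42 mm high, about 0.25 kg with tubes, seated in the well, its x along the incubator's x. Origin: centre of its underside (30 mm over the table when seated), z up. Four tubes at x = -42, -22, 22, 42, y = 0, caps up to 84 mm over the underside; thermometer in its centre hole. Spring catches on the +y and -y side at x = 0 hook under the well's rim.
- catch_left_pad (a point): Centre of the outer face of the finger pad of the +y catch: an upright tab 24 mm wide (x), 4 mm thick, top 84 mm over the cassette's underside, ribbed pad from 60 to 80 mm. This point is 70 mm over the underside and 28 mm from the mid plane at rest; it moves with the catch. Press towards the cassette's middle. Outer faces of both tabs: 56 mm apart at rest, 42 mm fully pinched.
- catch_right_pad (a point): The same on the cassette's -y side.
- catch_left (a joint): How far the catch on the +y side is pressed in, m: 0 at rest (hooked), 0.007 fully in against its stop. The hook is 3 mm deep, so it is free of the rim from about 0.004 on. Spring force about 2 N at rest to 4 N fully in.
- catch_right (a joint): The same for the catch on the -y side.
- thermometer: Stem thermometer, 158 mm long, 50 g. From the tip up: steel stem 6 mm thick to 46 mm, round stop flange 24 mm wide to 50 mm, steel neck 10 mm thick to 100 mm, white flat-sided head 14 mm (x) by 24 mm (y) to 158 mm. Origin at the stem's tip, z towards the head. It starts upright, its flange on the cassette's top (tip 26 mm over the table), x along the incubator's x, head above catches and caps.
- tube_rack: White plastic tube rack, loose, 50 mm (x) by 113 mm (y) by 64 mm high, origin at the centre of its underside. Ten 14 mm square holes at x = -11, 11 and y = -42, -21, 0, 21, 42 mm in a plate 49 to 52 mm high; put fully into a hole, the thermometer stands on its flange, tip 6 mm over the rack's underside. Two tubes, caps 84 mm high, fill the holes x = 11, y = 42 and x = 11, y = 21; the others are free.
- tube_1: Capped specimen tube, 16 mm cap, 81 mm long, 12 g, loose in one of the cassette's four places. Origin at its foot, 3 mm over the cassette's underside.
- tube_2: The same, another tube in the cassette.
- tube_3: The same, another tube in the cassette.
- tube_4: The same, another tube in the cassette.
- rack_tube_1: Capped specimen tube in the rack hole x = 11, y = 42 mm; origin at its foot. Bystander.
- rack_tube_2: Capped specimen tube in the rack hole x = 11, y = 21 mm; origin at its foot. Bystander.
- reagent_1: Dropper bottle, 24 mm in diameter and 67 mm tall, standing between incubator and rack at the front; origin at its foot. Bystander.
- reagent_2: Dropper bottle of the same size, standing between incubator and rack towards the back; origin at its foot. Bystander.
- spray: Spray bottle, 40 mm in diameter and 137 mm tall, at the left of the table; origin at its foot. Bystander.
- reagent_3: Dropper bottle of the same size, at the left of the table near the spray; origin at its foot. Bystander.
There are look-alikes about, which are no part of the job. Of the things that look like the thermometer, the smallest one is meant.

How it is judged:
On the way, in this order (a step that is already met when the one before it is completed fails the run):
1. the thermometer is drawn out of the cassette, held by the fingers (height (world z) of thermometer above 0.075 m and contact force between the fingers and thermometer above 0.3 N), for 0.1 s.
2. the thermometer stands in a hole of the tube rack, let go, with the cassette still seated (z of thermometer in the frame of tube_rack below 0.012 m and x of thermometer in the frame of tube_rack between -0.024 and 0.024 m and y of thermometer in the frame of tube_rack between -0.054 and 0.054 m and angle between thermometer's own z axis and vertical below 0.25 rad and contact force between the fingers and thermometer below 0.05 N and z of tube_cassette in the frame of incubator below 0.036 m), for 0.3 s.
3. both catches are pinched in while the cassette is still in the well (value of joint each of catch_left, catch_right above 0.0035 m and contact force between the fingers and tube_cassette above 1 N and z of tube_cassette in the frame of incubator below 0.045 m), for 0.1 s.
At the end, for the whole second after the job is handed in: Cassette held still by both catches, each pinched in over 3.5 mm, underside 85 mm or more above the table, level within 0.25 rad, four tubes aboard, touching nothing but the fingers; thermometer released in a rack hole, tip under 12 mm above the rack's underside, leaning under 0.25 rad (height (world z) of tube_cassette above 0.085 m and angle between each of tube_cassette, thermometer's own z axis and vertical below 0.25 rad and linear speed of each of tube_cassette, thermometer below 0.03 m/s and value of joint each of catch_left, catch_right above 0.0035 m and contact force between the fingers and tube_cassette above 1 N and contact force between tube_cassette and incubator below 0.05 N and contact force between tube_cassette and tube_rack below 0.05 N and contact force between each of tube_cassette, the fingers and thermometer below 0.05 N and z of tube_1 in the frame of tube_cassette between -0.01 and 0.023 m and distance between each of tube_1, tube_2, tube_3, tube_4 and tube_cassette below 0.06 m and z of tube_2 in the frame of tube_cassette between -0.01 and 0.023 m and z of tube_3 in the frame of tube_cassette between -0.01 and 0.023 m and z of tube_4 in the frame of tube_cassette between -0.01 and 0.023 m and z of thermometer in the frame of tube_rack below 0.012 m and x of thermometer in the frame of tube_rack between -0.024 and 0.024 m and y of thermometer in the frame of tube_rack between -0.054 and 0.054 m); the arm keeps its last pose, push and grip.
It fails at once if the tube rack or one of its tubes is knocked over (angle between tube_rack's own z axis and vertical above 0.5 rad or angle between any of rack_tube_1, rack_tube_2's own z axis and vertical above 0.7 rad).
It fails at once if a bystander bottle is knocked over (angle between any of reagent_1, reagent_2, spray, reagent_3's own z axis and vertical above 0.7 rad).
It also fails if it takes over 59 s, if anything falls off the work surface, if the arm or the gripper's body presses on something with over 40 N, if the wrist force passes 120 N, or if a joint passes its speed limit or range.

ROBOT

A 7-joint arm with a two-finger parallel gripper is mounted at the origin on a cart in front of the work surface, level with it; the furniture and walls round the work are solid. World frame = base frame: x ahead of the robot, y to its left, z up, the work surface at z = 0. Lengths are in m, angles in rad, forces in N, time in s.
With the tool pointing down it reaches from about 0.4 to 0.85 m from the base axis. Payload 6.9 kg.
Tool frame: the origin (TCP) lies midway between the tips of the shut fingers; the grasp point (between the pads) lies behind it (ctrl.pinch_z is the z of the grasp point in the tool frame, in m); z points along the fingers, y is the line along which they close (so a half turn about z gives the same grasp; the last joint's range is limited). The gripper opens to 85 mm and grips with 20 to 120 N. Pads are 22 mm wide; open, the fingers measure 114 mm over their backs; the gripper's body (76 mm by 85 mm) begins 54 mm behind the grasp point. The pads swing forward as they close: fully open they stand 13 mm farther back than shut.
Start: joints at [1.403, 0.507, -0.238, 1.5, 0.126, 1.149, -0.155], TCP at [0.169, -0.602, 0.198] pointing down, gripper open.
Joint ranges: [-3.08, 3.08], [-0.24, 2.05], [-1.43, 1.35], [0, 2.5], [-1.52, 4.66], [0.17, 1.96], [-2.89, 2.89]. Speed limits (rad/s): [2.39, 2.39, 3.14, 3.14, 3.14, 3.14, 3.14].

INTERFACE

Orientations are given as a unit quaternion [w, x, y, z].
In Python, from station import ctrl, get_state, vision, ticket, models gives the robot as it stands. Calls block until the motion is done:
- ctrl.movep(position, orientation): joint-space move of the TCP to a pose.
- ctrl.movel(position, frame=None, max_speed=0.15): straight line of the TCP; frame=None keeps the orientation; max_speed is the mean speed in m/s.
- ctrl.set_joints(angles): joint-space move.
- ctrl.ungrasp() and ctrl.close_gripper(force=None): open the fingers fully, or close them until they stop; force is the grip in N (None keeps the last).
- ctrl.pause(seconds).
- ctrl.ik(position, orientation): joint angles nearest the present ones, or None.
- get_state(): the state.
- vision.grab_frame(name): name is "scene" or "top" or "wrist"; returns (picture, depth): 420x560x3 uint8, blue, green, red; 420x560 float32, m along the optical axis (not along the pixel's ray), 0 where there is no reading.
- vision.camera_info(name): a dict with "mtx" (3x3 intrinsics, pixels), "R" (3x3) and "t" (3): a world point X has camera coordinates R X + t; the wrist camera has in their place "hand_eye" (4x4, takes a point from camera to tool coordinates, whose origin is the TCP and whose axes are the flange's). Camera axes: x right, y down, z forward; pixel columns grow to the right and rows downward; lengths in m; the calibration is good to about 2 mm. A picture is of the moment at which its call begins: read the wrist's pose just before it. camera_info takes no time and is no camera call.
A pose or a line that the arm cannot do raises ctrl.Unreachable and nothing moves.
- ticket.close_job(): hands the job in; it is judged then, once.
Trained networks look in the newest picture that a camera, given by its name, has taken for a name from the list of things; names that differ only in an ending like _2 or _b are one class to them, and where a whole thing is asked for, a point or a joint stands for the part that bears it (a point fixed in the world has none). Each returns a list of dicts, best first, with "p" (0 to 1); they miss things now and then, are a little off and sometimes report something else, mostly with a low value. They report only what shows in the picture. A call takes as long as a camera call. They do not tell look-alikes from the thing itself.
- models.recognise(camera, target): "point" ([column, row] in pixels, amid what is visible of it).
- models.masks_of(camera, target): "mask" (420x560 bool, what is visible of it) and "point" ([column, row] in pixels, amid what is visible of it).
The state is a dict: "time": time; "qpos": joint angles; "qd": joint speeds; "tau": joint torques, N m; "tcp_pos": TCP position; "eef_rot": TCP orientation; "contact_force": force on the tool from outside, world axes, zero at the start; "wrist_torque": the same for the moment, N m; "width": finger opening in m; "gripper_force": force on a finger pad.
Only numpy, scipy, OpenCV 4.12 (cv2) and the standard library are available. Lean on these libraries where they do the work, as an engineer would, in place of code of your own. Each camera call takes 0.05 s, during which the arm holds its last target. There are 200 camera calls.

## Working session

There is one attempt and no reset: what is moved stays moved. The work goes in short steps, each a Python script; the robot and the scene stay as the last script left them, time stands still between calls to the robot, and variables do not carry over. Pictures are saved under pics/ and viewed, at most 10 in all, crops included, and the job is handed in when it is done.

```bash
mkdir -p pics; ls
cat > h.py <<'E'
import numpy as np, cv2
from station import ctrl, get_state, vision, ticket, models
def world(cam, d, mask=None):
    c=vision.camera_info(cam); K=np.array(c["mtx"]); R=np.array(c["R"]); t=np.array(c["t"])
    v,u=np.nonzero((d>0) if mask is None else (mask&(d>0)))
    z=d[v,u]; P=np.c_[(u-K[0,2])/K[0,0]*z,(v-K[1,2])/K[1,1]*z,z]
    return (P-t)@R
E
python3 - <<'E'
from h import *
for n in ["scene","top"]:
    im,d=vision.grab_frame(n); cv2.imwrite(f"pics/{n}0.png",im); np.save(f"{n}0.npy",d)
    c=vision.camera_info(n); R=np.array(c["R"]);print(n,"cam at",-R.T@np.array(c["t"]),"axis",R[2])
    for tg in ["thermometer","tube_cassette","incubator","tube_rack","catch_left_pad","reagent_1","spray"]:
        for r in models.masks_of(n,tg):
            P=world(n,d,r["mask"]); 
            if len(P)==0: continue
            print(n,tg,round(r["p"],2),np.round(r["point"]),r["mask"].sum(),np.round(np.percentile(P,[3,50,97],axis=0),3).tolist())
s=get_state();print(s["time"],s["eef_rot"],ctrl.pinch_z,s["width"])
E
```

```text
pics
scene cam at [-0.08018999  0.62184285  1.019179  ] axis [ 0.51649867 -0.417134   -0.74781572]
scene thermometer 0.85 [353. 122.] 448 [[0.615, -0.266, 0.003], [0.627, -0.217, 0.161], [0.676, -0.206, 0.231]]
scene thermometer 0.84 [384. 134.] 623 [[0.504, -0.248, 0.028], [0.518, -0.233, 0.172], [0.536, -0.227, 0.231]]
scene thermometer 0.83 [352. 160.] 222 [[0.51, -0.123, 0.078], [0.515, -0.11, 0.149], [0.523, -0.102, 0.185]]
scene tube_cassette 0.94 [351. 179.] 298 [[0.465, -0.14, 0.069], [0.513, -0.101, 0.076], [0.565, -0.085, 0.114]]
scene incubator 0.66 [358. 197.] 2864 [[0.413, -0.177, 0.003], [0.475, -0.079, 0.061], [0.594, -0.049, 0.075]]
scene tube_rack 0.67 [270. 229.] 1056 [[0.528, 0.073, 0.002], [0.556, 0.124, 0.04], [0.593, 0.188, 0.064]]
scene reagent_1 0.53 [306. 202.] 136 [[0.563, -0.01, 0.003], [0.57, 0.003, 0.034], [0.584, 0.01, 0.062]]
scene reagent_1 0.47 [188. 298.] 161 [[0.515, 0.397, 0.008], [0.521, 0.408, 0.038], [0.529, 0.417, 0.065]]
scene reagent_1 0.45 [337. 228.] 142 [[0.443, -0.017, 0.004], [0.45, 0.007, 0.036], [0.469, 0.014, 0.065]]
top cam at [0.438
[... 311 characters left out ...]
42. 225.] 304 [[0.504, 0.479, 0.017], [0.52, 0.489, 0.094], [0.537, 0.505, 0.138]]
top incubator 0.64 [376. 235.] 2991 [[0.418, -0.177, 0.028], [0.496, -0.109, 0.069], [0.593, -0.054, 0.075]]
top tube_rack 0.67 [287. 208.] 806 [[0.529, 0.075, -0.001], [0.558, 0.121, 0.05], [0.59, 0.178, 0.062]]
top reagent_1 0.57 [142. 227.] 328 [[0.504, 0.479, 0.011], [0.52, 0.49, 0.094], [0.539, 0.508, 0.138]]
top reagent_1 0.44 [181. 224.] 87 [[0.515, 0.391, 0.004], [0.524, 0.399, 0.039], [0.534, 0.414, 0.067]]
top spray 0.77 [140. 226.] 331 [[0.505, 0.479, 0.011], [0.521, 0.489, 0.094], [0.54, 0.507, 0.138]]
0.8 [-1.04204146e-05  9.90651541e-01  1.36416733e-01  2.55079206e-06] -0.0187 0.08533722571593584
```

Run:
```python
import cv2,numpy as np
a=cv2.imread("pics/scene0.png")[100:280,220:440]; b=cv2.imread("pics/top0.png")[140:290,250:470]
cv2.imwrite("pics/s_crop.png",cv2.resize(a,None,fx=3.3,fy=3.3)); cv2.imwrite("pics/t_crop.png",cv2.resize(b,None,fx=3.6,fy=3.6))
```

```text
(no output)
```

View pics/s_crop.png

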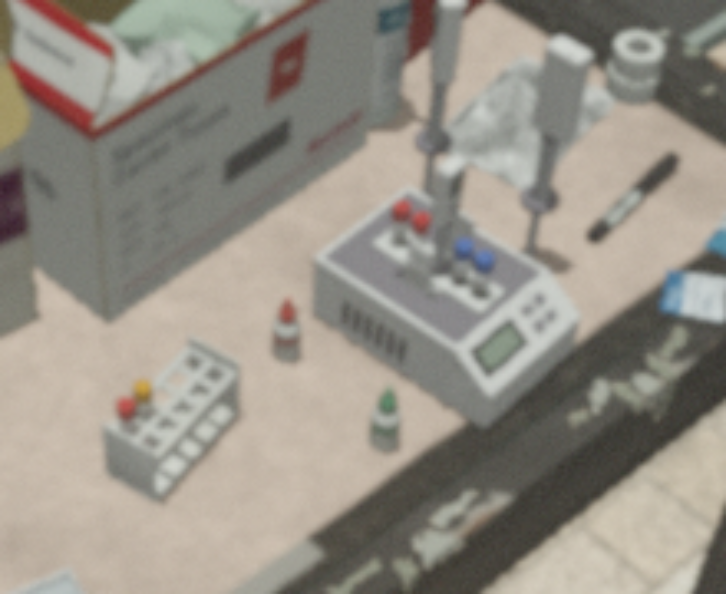

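View pics/t_crop.png

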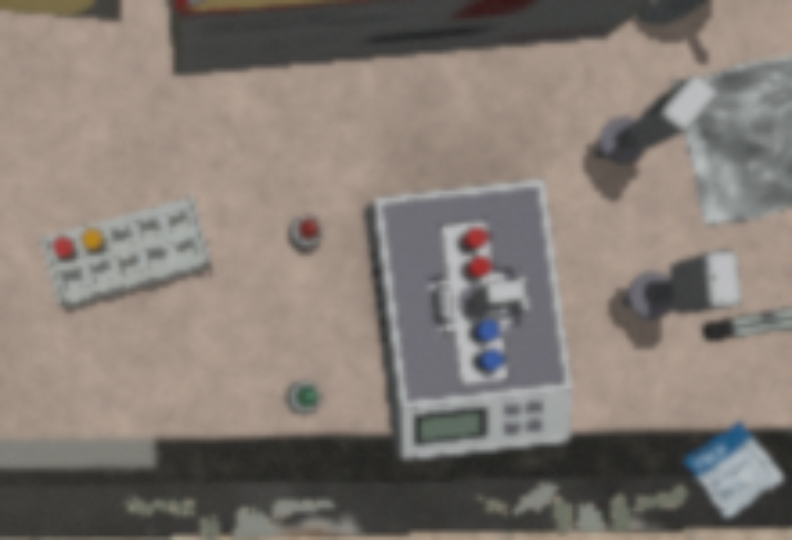

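The scene crop shows the incubator with the small thermometer in its cassette, around full-image pixel (352,160). Two taller look-alikes stand behind it. The rack is on the left, with red and orange caps at its far left end, and two dropper bottles stand between the rack and the incubator. The top crop shows both the incubator and the rack slightly yawed. Next I go up and over to measure with the wrist camera.

```bash
cat >> h.py <<'E'
from scipy.spatial.transform import Rotation as Rn
def q(yaw): return [0,np.cos(yaw/2),np.sin(yaw/2),0]
def wrist():
    s=get_state(); im,d=vision.grab_frame("wrist"); return im,d,s
def wworld(d,s,mask=None):
    c=vision.camera_info("wrist"); K=np.array(c["mtx"]); H=np.array(c["hand_eye"])
    m=(d>0) if mask is None else mask&(d>0)
    v,u=np.nonzero(m); z=d[v,u]; P=np.c_[(u-K[0,2])/K[0,0]*z,(v-K[1,2])/K[1,1]*z,z]
    w=s["eef_rot"]; R=Rn.from_quat([w[1],w[2],w[3],w[0]]).as_matrix()
    return (P@H[:3,:3].T+H[:3,3])@R.T+np.array(s["tcp_pos"])
E
python3 - <<'E'
from h import *
print(np.round(vision.camera_info("wrist")["hand_eye"],3).tolist())
ctrl.movel([0.169,-0.602,0.40],max_speed=0.3)
ctrl.movep([0.50,-0.09,0.42],q(0.1))
im,d,s=wrist(); cv2.imwrite("pics/w1.png",im); np.savez("w1.npz",d=d,im=im,tcp=s["tcp_pos"],rot=s["eef_rot"])
print(s["time"],s["qpos"],s["tcp_pos"])
for t in ["thermometer","tube_cassette","catch_left_pad","incubator"]:
    for r in models.masks_of("wrist",t):
        P=wworld(d,s,r["mask"])
        if len(P): print(t,round(r["p"],2),np.round(r["point"]),r["mask"].sum(),np.round(np.percentile(P,[3,50,97],axis=0),4).tolist())
ctrl.movep([0.53,0.12,0.42],q(0.1))
im,d,s=wrist(); cv2.imwrite("pics/w2.png",im); np.savez("w2.npz",d=d,im=im,tcp=s["tcp_pos"],rot=s["eef_rot"])
for t in ["tube_rack","rack_tube_1"]:
    for r in models.masks_of("wrist",t):
        P=wworld(d,s,r["mask"])
        if len(P): print(t,round(r["p"],2),np.round(r["point"]),r["mask"].sum(),np.round(np.percentile(P,[3,50,97],axis=0),4).tolist())
print(get_state()["time"])
cv2.imwrite("pics/w12.png",np.hstack([cv2.resize(cv2.imread("pics/w%d.png"%i),(400,300)) for i in (1,2)]))
E
```

```text
[[0.001, -0.948, -0.318, 0.082], [1.0, 0.0, 0.001, 0.0], [-0.001, -0.318, 0.948, -0.174], [0.0, 0.0, 0.0, 1.0]]
3.8083 [ 0.66972086  0.2710993  -0.76842247  1.3350911   0.1874731   1.60902461
 -1.54549331] [ 0.49998167 -0.09115625  0.41975548]
thermometer 0.83 [407. 153.] 1879 [[0.5042, -0.2546, 0.0009], [0.522, -0.2354, 0.1944], [0.537, -0.2311, 0.2286]]
thermometer 0.82 [415.  56.] 2018 [[0.6136, -0.2391, 0.0684], [0.6282, -0.22, 0.2085], [0.6455, -0.2097, 0.2288]]
thermometer 0.65 [302. 146.] 454 [[0.5117, -0.1274, 0.0742], [0.5209, -0.116, 0.179], [0.5256, -0.1056, 0.1839]]
thermometer 0.58 [299. 122.] 112 [[0.5332, -0.1211, 0.0774], [0.5401, -0.1146, 0.1124], [0.5457, -0.1082, 0.1141]]
tube_cassette 0.83 [293. 133.] 1149 [[0.4661, -0.1431, 0.0597], [0.5264, -0.1108, 0.0709], [0.5708, -0.0903, 0.113]]
tube_cassette 0.7 [286. 136.] 7967 [[0.4192, -0.177, 0.0295], [0.5149, -0.1171, 0.0687], [0.5945, -0.0588, 0.071]]
catch_left_pad 0.64 [281. 137.] 118 [[0.5038, -0.0989, 0.0285], [0.5167, -0.0916, 0.1085], [0.5261, -0.0878, 0.114]]
incubator 0.94 [281. 138.] 7822 [[0.4197, -0.1764, 0.0314], [0.5153, -0.1168, 0.0687], [0.5945, -0.0589, 0.071]]
incubator 0.59 [97. 86.] 175 [[0.5524, 0.1623, 0.0574], [0.5596, 0.1674, 0.0809], [0.5667, 0.1765, 0.084]]
tube_rack 0.96 [281. 128.] 2358 [[0.5288, 0.0745, 0.0003], [0.5604, 0.1217, 0.0501], [0.5903, 0.1783, 0.0617]]
rack_tube_1 0.58 [246. 123.] 89 [[0.5551, 0.1637, 0.0519], [0.5614, 0.1695, 0.0825], [0.5672, 0.1759, 0.0846]]
rack_tube_1 0.53 [281. 126.] 2538 [[0.5294, 0.074, 0.0002], [0.5605, 0.1232, 0.0501], [0.5905, 0.1809, 0.0629]]
rack_tube_1 0.47 [446. 160.] 220 [[0.5316, -0.1412, 0.0661], [0.5395, -0.111, 0.1061], [0.5459, -0.1077, 0.1138]]
5.0667
```

View pics/w12.png

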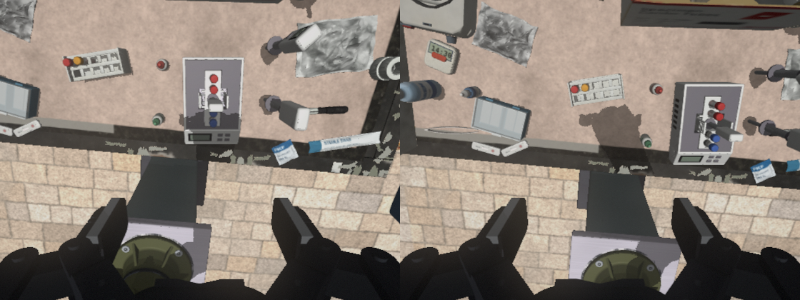

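The wrist pictures show the cassette around (293,133) with the white thermometer head in the middle, and the rack around (281,128). Now I fit the geometry from the depth points.

Run:
```python
from h import *
def rect(P):
    r=cv2.minAreaRect((P[:,:2]*1000).astype(np.float32)); return np.round(r[0],1),np.round(r[1],1),round(r[2],1)
def load(n):
    f=np.load(n); s=dict(tcp_pos=f["tcp"],eef_rot=f["rot"]); return wworld(f["d"],s)
def box(P,x0,x1,y0,y1,z0,z1): return P[(P[:,0]>x0)&(P[:,0]<x1)&(P[:,1]>y0)&(P[:,1]<y1)&(P[:,2]>z0)&(P[:,2]<z1)]
S={"w1":load("w1.npz"),"w2":load("w2.npz"),"top":world("top",np.load("top0.npy")),"scene":world("scene",np.load("scene0.npy"))}
for n,P in S.items():
    h=box(P,.47,.57,-.16,-.07,.180,.187); print(n,"headtop",len(h),rect(h) if len(h)>4 else "",h.mean(0).round(4) if len(h) else "")
    i=box(P,.38,.65,-.2,-.03,.064,.074); print("  inc",rect(i))
    k=box(P,.46,.58,-.15,-.08,.108,.1165); print("  caps+catches",len(k))
    lab=cv2.connectedComponents
    from scipy.cluster.hierarchy import fclusterdata
    if len(k)>5:
        c=fclusterdata(k[:,:2],.005,"distance")
        for j in set(c):
            if (c==j).sum()>8: g=k[c==j]; print("    ",len(g),(g.min(0)[:2]*1e3).round(1),(g.max(0)[:2]*1e3).round(1),rect(g)[0])
    r=box(P,.5,.62,.05,.2,.045,.068); print("  rack",len(r),rect(r))
    t=box(P,.5,.62,.05,.2,.078,.09)
    if len(t)>4:
        c=fclusterdata(t[:,:2],.005,"distance")
        for j in set(c): g=t[c==j]; print("    rt",len(g),rect(g)[0])
```

```text
w1 headtop 227 (array([ 517.6, -117.3]), array([13. , 22.4]), 5.8) [ 0.5175 -0.1171  0.1824]
  inc (array([ 516.7, -117.5]), array([162.1, 120.9]), 5.8)
  caps+catches 505
     106 [ 551.4 -120.3] [ 565.8 -105.6] [ 558.6 -113.4]
     104 [ 531.9 -122.6] [ 545.5 -107.7] [ 538.8 -115.1]
     61 [503.  -93.9] [526.  -87.9] [514.4 -90.7]
     67 [ 508.3 -146.7] [ 531.3 -140.3] [ 519.9 -143.5]
     71 [ 487.8 -126.7] [ 498.3 -112.3] [ 492.9 -119.8]
     95 [ 467.9 -128.9] [ 482.2 -114.7] [ 475.1 -121.9]
  rack 1851 (array([559.1, 126.7]), array([ 49.4, 114. ]), 14.1)
    rt 110 [564.8 149.2]
    rt 115 [559.8 170. ]
w2 headtop 212 (array([ 517.1, -117. ]), array([13.1, 24.9]), 5.3) [ 0.5173 -0.1161  0.1825]
  inc (array([ 517.1, -117.3]), array([160.6, 122. ]), 5.7)
  caps+catches 517
     38 [ 518.9 -144.9] [ 531.4 -140. ] [ 525.1 -142.3]
     74 [502.9 -94. ] [526.2 -87.8] [514.7 -90.9]
     91 [ 468.3 -127.6] [ 482.6 -113.6] [ 475.4 -120.5]
     95 [ 487.9 -126.9] [ 502.6 -111.4] [ 495.4 -118.7]
     14 [ 513.5 -117.1] [ 521.8 -111.8] [ 518.3 -113.9]
     98 [ 531.8 -121.7] [ 546.4 -10
[... 639 characters left out ...]
ack 508 (array([560.1, 127.2]), array([ 49.1, 112.8]), 14.0)
    rt 29 [566.4 149.9]
    rt 29 [558.9 170.2]
scene headtop 36 (array([ 518.7, -113.1]), array([14.2, 22.1]), 8.8) [ 0.5178 -0.1121  0.1839]
  inc (array([ 515.6, -114. ]), array([171.7, 125.8]), 5.2)
  caps+catches 140
     11 [ 508.7 -142.5] [ 517.5 -135.1] [ 513.5 -139.7]
     21 [505.7 -92.4] [528.1 -83.8] [517.1 -87.1]
     26 [ 553.5 -117.7] [ 565.8 -101.5] [ 559.6 -109.3]
     25 [ 531.6 -119.5] [ 547.5 -104. ] [ 540.1 -110.5]
     24 [ 490.4 -122.1] [ 505.5 -107.8] [ 498.8 -116.1]
     23 [ 469.5 -125.9] [ 483.9 -110.4] [ 476.8 -116.5]
  rack 545 (array([561. , 130.4]), array([ 53.2, 116.2]), 14.2)
    rt 61 [563.4 164.5]
```

```bash
cat > p.py <<'E'
import numpy as np
CX,CY,CYAW=0.5172,-0.1170,0.101
RX,RY,RYAW=0.5596,0.1270,0.246
def hole(x,y):
    c,s=np.cos(RYAW),np.sin(RYAW); return RX+c*x-s*y, RY+s*x+c*y
E
python3 - <<'E'
from h import *; from p import *
ctrl.movep([CX,CY,0.30],q(CYAW))
ctrl.movel([CX,CY,0.136],max_speed=0.12)
s=get_state(); print(s["time"],s["tcp_pos"],s["contact_force"])
ctrl.close_gripper(30)
s=get_state(); print(s["width"],s["gripper_force"],s["contact_force"])
ctrl.movel([CX,CY,0.27],max_speed=0.08)
s=get_state(); print(s["time"],s["tcp_pos"],s["width"],s["gripper_force"],s["contact_force"])
x,y=hole(-.011,-.021)
ctrl.movel([x,y,0.27],max_speed=0.15)
s=get_state(); print(s["time"],s["tcp_pos"],x,y)
for n in ["scene","top"]:
    im,d=vision.grab_frame(n); cv2.imwrite(f"pics/{n}1.png",im); P=world(n,d)
    g=P[(abs(P[:,0]-x)<.03)&(abs(P[:,1]-y)<.03)&(P[:,2]>.09)&(P[:,2]<.30)]
    for a in np.arange(.1,.26,.01):
        k=g[(g[:,2]>=a)&(g[:,2]<a+.01)]
        if len(k): print(n,round(a,2),len(k),(k.min(0)*1e3).round(1)[:2],(k.max(0)*1e3).round(1)[:2])
im,d,s=wrist(); cv2.imwrite("pics/w3.png",im)
a=cv2.imread("pics/scene1.png")[60:270,200:480]
cv2.imwrite("pics/c3.png",np.hstack([cv2.resize(a,(400,300)),cv2.resize(im,(400,300))]))
E
```

```text
7.6167 [ 0.51766507 -0.11695747  0.13663331] [ 0.2003198  -0.16150007 -0.57927766]
0.022813171424301847 31.665928959846497 [-0.53806504  0.16700064  2.22283351]
10.025 [ 0.51697826 -0.11702389  0.26956687] 0.02331431169273671 31.38163983821869 [ 0.92291204 -0.22028688 -0.7715488 ]
11.6667 [0.5541082  0.10295839 0.26993343] 0.5540452160343317 0.10395343029657661
scene 0.15 1 [555.7 104.1] [555.7 104.1]
scene 0.16 5 [555.1 103.7] [556.1 107.6]
scene 0.17 6 [553.1 104.8] [557.  107.8]
scene 0.18 6 [553.3 104.9] [557.3 108.7]
scene 0.19 4 [550.8 105.1] [555.9 107.7]
scene 0.2 12 [545.1 100.5] [559.9 115.9]
scene 0.21 45 [542.7  94.6] [565.5 116.5]
scene 0.22 16 [548.9 101.8] [559.7 109.7]
scene 0.23 10 [551.1 102.2] [557.4 108.5]
scene 0.24 13 [548.9 103.5] [555.9 110.6]
scene 0.25 13 [548.4 101.2] [555.  110.5]
```

View pics/c3.png

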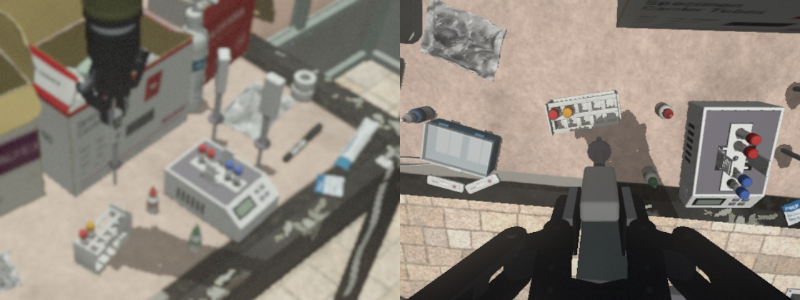

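The pictures show the thermometer held upright between the fingers above the rack, near wrist-camera (600,150) on the montage. Its stem lines up with the chosen hole within about 2 mm, and everything else still stands. I lower it step by step and watch the force.

Run:
```python
from h import *; from p import *
x,y=hole(-.011,-.021); y+=.0005
ctrl.movel([x,y,0.175],max_speed=0.12)   # tip ~64 mm
f0=np.array(get_state()["contact_force"]); print(f0,get_state()["tcp_pos"])
for z in [.160,.148,.138,.128,.122,.119,.117,.1155,.114]:
    ctrl.movel([x,y,z],max_speed=0.05); s=get_state(); f=np.array(s["contact_force"])-f0
    print(z,np.round(s["tcp_pos"],4),f.round(2),round(s["width"],4))
    if abs(f[2])>4 or np.hypot(*f[:2])>5: break
print(s["time"])
im,d=vision.grab_frame("scene"); cv2.imwrite("pics/scene2.png",im); P=world("scene",d)
cv2.imwrite("pics/c4.png",cv2.resize(im[130:300,200:430],None,fx=3,fy=3))
```

```text
[-0.49303075  0.19423601  0.07379851] [0.55449929 0.10476883 0.17570878]
0.16 [0.5539 0.1044 0.1597] [ 0.23 -0.37 -0.71] 0.0232
0.148 [0.5538 0.1044 0.1476] [ 0.82  0.71 -0.28] 0.0229
0.138 [0.5538 0.1043 0.1376] [ 1.64 -0.87  0.15] 0.0232
0.128 [0.5538 0.1043 0.1276] [ 0.49 -0.45 -0.6 ] 0.0231
0.122 [0.5538 0.1043 0.1217] [ 1.66 -0.84 -0.45] 0.0233
0.119 [0.5539 0.1044 0.1188] [0.3  0.39 0.12] 0.0231
0.117 [0.554  0.1044 0.1169] [ 0.05  0.42 -0.8 ] 0.0231
0.1155 [0.5545 0.1047 0.1162] [-1.25 -1.62  4.67] 0.0234
15.3167
```

View pics/c4.png

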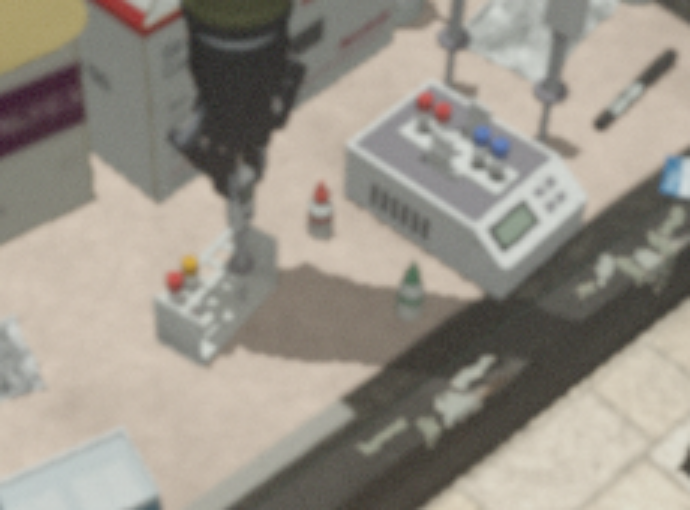

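The flange is on the rack plate: contact came at the expected height, and the picture shows it resting in the hole at about (240,262) of the crop. I release, retreat upward and check both objects.

Run:
```python
from h import *; from p import *
ctrl.ungrasp(); ctrl.pause(0.3)
p=get_state()["tcp_pos"]
ctrl.movel([p[0],p[1],0.30],max_speed=0.12)
ctrl.movep([0.50,-0.09,0.36],q(CYAW))
im,d,s=wrist(); cv2.imwrite("pics/w5.png",im); P=wworld(d,s)
im2,d2=vision.grab_frame("top"); T=world("top",d2)
print(s["time"])
def box(P,x0,x1,y0,y1,z0,z1): return P[(P[:,0]>x0)&(P[:,0]<x1)&(P[:,1]>y0)&(P[:,1]<y1)&(P[:,2]>z0)&(P[:,2]<z1)]
def rect(P):
    r=cv2.minAreaRect((P[:,:2]*1000).astype(np.float32)); return np.round(r[0],1),np.round(r[1],1),round(r[2],1)
from scipy.cluster.hierarchy import fclusterdata
for n,Q in (("w",P),("top",T)):
    k=box(Q,.45,.59,-.16,-.07,.106,.1185); c=fclusterdata(k[:,:2],.005,"distance")
    for j in set(c):
        if (c==j).sum()>8: g=k[c==j]; print(n,len(g),(g.min(0)*1e3).round(1),(g.max(0)*1e3).round(1),rect(g)[0])
    h=box(Q,.5,.62,.05,.15,.155,.172); print("therm top",len(h),rect(h) if len(h)>4 else "", h[:,2].mean() if len(h) else "")
    print("rack",rect(box(Q,.5,.62,.05,.2,.045,.068)))
im3,_=vision.grab_frame("scene")
cv2.imwrite("pics/c5.png",np.hstack([cv2.resize(im3[110:290,220:450],(400,310)),cv2.resize(im,(400,310))]))
```

```text
18.8333
w 88 [ 508.2 -146.7  106.3] [ 531.6 -140.4  115.3] [ 520.  -143.5]
w 142 [ 551.8 -120.   106.9] [ 566.3 -105.7  114.7] [ 559.  -112.8]
w 137 [ 531.4 -122.4  108.2] [ 546.3 -107.9  114.6] [ 538.9 -115.2]
w 81 [502.7 -94.3 106.1] [526.2 -88.5 114.5] [514.5 -91.4]
w 131 [ 488.2 -127.1  106.3] [ 502.6 -112.1  114.2] [ 495.1 -119.2]
w 125 [ 467.6 -128.5  106.5] [ 482.9 -113.8  114.2] [ 475.7 -121.3]
therm top 368 (array([553.9, 103.9]), array([13.7, 24.6]), 5.9) 0.16165212754336047
rack (array([559.5, 126.5]), array([ 49.9, 113.7]), 14.1)
top 32 [ 469.3 -126.9  109.5] [ 481.7 -114.   117.7] [ 475.5 -120.4]
top 23 [ 488.9 -124.8  108.7] [ 498.9 -111.   116.4] [ 493.1 -117.7]
top 32 [ 552.7 -120.2  109.3] [ 565.4 -104.9  118.1] [ 559.  -112.5]
top 11 [ 536.  -120.   107.9] [ 545.7 -107.4  117.6] [ 543.1 -111.9]
therm top 63 (array([554.3, 104.5]), array([13.7, 23.7]), 2.6) 0.16365725129857728
rack (array([560.1, 127.2]), array([ 49.1, 112.7]), 14.1)
```

View pics/c5.png

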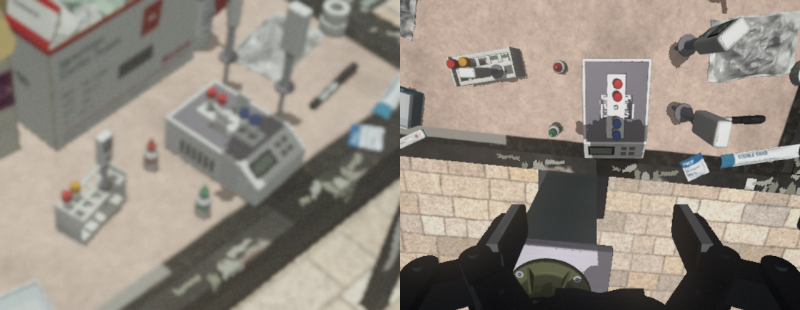

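The thermometer stands alone in the rack, top at about 0.163 m and therefore seated, and the cassette and bottles have not moved. The catch mid-point is at (0.5172, -0.1173). Next I pinch and lift a little to check.

Run:
```python
from h import *; from p import *
CY=-.1173
ctrl.movel([CX,CY,0.30],q(CYAW) if False else None,max_speed=0.15)
ctrl.movel([CX,CY,0.12],max_speed=0.12); ctrl.movel([CX,CY,0.081],max_speed=0.06)
s=get_state(); print(s["time"],s["tcp_pos"],s["contact_force"],s["width"])
ctrl.close_gripper(35); ctrl.pause(0.3)
s=get_state(); print(s["tcp_pos"],s["width"],s["gripper_force"],s["contact_force"])
if s["width"]<0.046:
    ctrl.movel([CX,CY,0.101],max_speed=0.04)
    s=get_state(); print(s["time"],s["tcp_pos"],s["width"],s["gripper_force"],s["contact_force"])
im,d=vision.grab_frame("scene"); cv2.imwrite("pics/c6.png",cv2.resize(im[110:290,220:450],None,fx=3,fy=3))
```

```text
22.0417 [ 0.517395   -0.11715798  0.08106546] [ 1.06537042 -0.04564692  0.09131645] 0.08526687234739107
[ 0.5171844  -0.11730116  0.08098492] -8.254483628826057e-05 0.0 [0.44148594 0.23907148 0.07553695]
23.7583 [ 0.51717225 -0.11741235  0.10108603] 3.5773883230804674e-05 0.0 [-0.16145186  0.40308599  0.64348399]
```

View pics/c6.png

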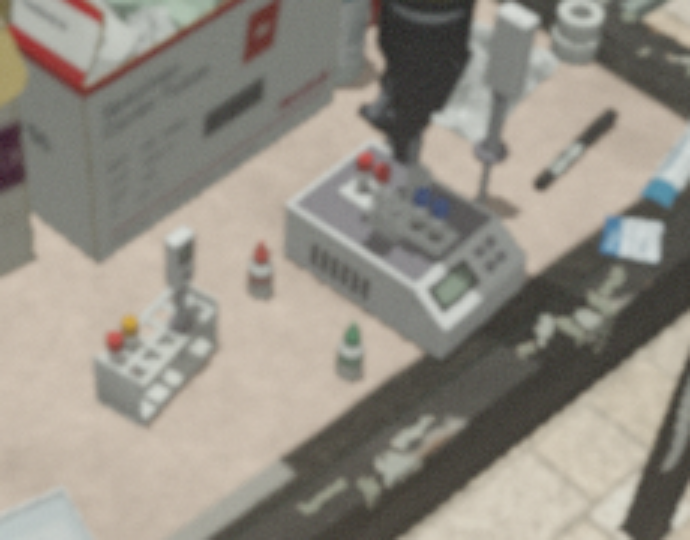

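The fingers read fully shut with no force, which I didn't expect. I look before moving anything.

Run:
```python
from h import *; from p import *
s=get_state(); print(s["eef_rot"],q(CYAW),s["qpos"],s["width"],s["gripper_force"],s["time"])
im,d,s=wrist(); P=wworld(d,s)
im2,d2=vision.grab_frame("top"); T=world("top",d2); im3,d3=vision.grab_frame("scene"); S=world("scene",d3)
cv2.imwrite("pics/c7.png",np.hstack([cv2.resize(im,(460,345)),cv2.resize(im3[150:230,300:380],(340,345),interpolation=2)]))
from scipy.cluster.hierarchy import fclusterdata
for n,Q in (("w",P),("top",T),("sc",S)):
    k=Q[(Q[:,0]>.45)&(Q[:,0]<.6)&(Q[:,1]>-.17)&(Q[:,1]<-.06)&(Q[:,2]>.08)&(Q[:,2]<.15)]; c=fclusterdata(k,.005,"distance")
    for j in set(c):
        if (c==j).sum()>8: g=k[c==j]; print(n,len(g),(g.min(0)*1e3).round(1),(g.max(0)*1e3).round(1))
```

```text
[ 2.62192084e-05  9.98728936e-01  5.04033845e-02 -1.02516241e-04] [0, np.float64(0.9987251459675922), np.float64(0.05047853813267249), 0] [ 0.65683893  0.54183927 -0.72918207  1.88095584  0.45715313  0.89238768
 -1.76592889] -9.878483889078944e-05 0.0 23.8083
w 914 [ 522.5 -130.5  135.8] [ 530.  -103.4  150. ]
w 21 [ 499.8 -122.3   80. ] [ 501.9 -115.    83.2]
w 786 [502.7 -94.1  80.2] [527.1 -87.2 114.5]
w 773 [ 507.8 -146.5   80.1] [ 532.2 -139.6  114.3]
w 66 [ 560.5 -118.6   80.1] [ 565.3 -107.    90.5]
w 97 [ 540.6 -120.8   80. ] [ 545.6 -108.9   94.3]
w 1792 [ 531.5 -122.4   98.9] [ 566.8 -104.9  114.7]
top 32 [ 552.7 -119.2  106.9] [ 565.4 -105.2  119.8]
top 31 [ 469.2 -127.2  107.8] [ 481.6 -113.9  119.6]
top 26 [ 488.8 -124.9  110. ] [ 501.2 -112.   118. ]
sc 16 [ 507.6 -117.4  136.6] [ 515.3 -105.7  148.1]
sc 85 [503.2 -91.7  80.1] [528.7 -83.6 117.2]
sc 30 [ 554.1 -115.4   81. ] [ 566.1 -102.8   99.8]
sc 35 [ 550.9 -117.1  104.2] [ 567.  -101.8  119.2]
sc 46 [ 533.4 -117.2   92.8] [ 547.6 -101.6  118. ]
sc 61 [ 509.8 -144.3   83.6] [ 534.3 -135.5  117.7]
sc 24 [ 491.2 -121.4   83.4] [ 501.2 -109.3   98.6]
sc 34 [ 489.4 -122.3  103.3] [ 505.3 -108.8  118.3]
sc 13 [ 469.5 -120.2   99.6] [ 480.3 -110.1  107.7]
sc 26 [ 469.4 -123.5  110.8] [ 484.  -109.4  119.1]
sc 22 [ 471.2 -121.7   82. ] [ 480.8 -112.5   97.6]
```

View pics/c7.png

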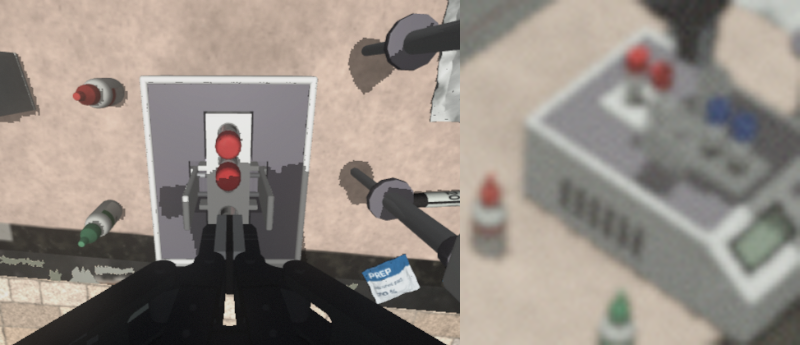

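The fingers are shut between the two tabs, and both tabs are undamaged and at rest. The cassette is still seated, so the pads missed the tabs on the way in. I check the real fingertip geometry in the earlier open-gripper depth image, and the help text.

The depth data settle it: the real fingertips sit about 35 mm (shut) to 44 mm (open) behind the nominal TCP. The scene camera independently saw the tips at z≈0.136 with the TCP at 0.101. So the open fingers passed over the 0.114 m tab tops. I correct the height to TCP z ≈ 0.045, which puts the tips about 0.083 m up when pinching.

Run:
```python
from h import *; from p import *
CY=-.1173
ctrl.ungrasp(); 
ctrl.movel([CX,CY,0.09],max_speed=0.12)
f0=np.array(get_state()["contact_force"])
for z in (.075,.060,.045):
    ctrl.movel([CX,CY,z],max_speed=0.06); s=get_state(); f=np.array(s["contact_force"])-f0
    print(z,s["tcp_pos"],f.round(2),s["width"])
    if np.linalg.norm(f)>6: raise SystemExit("contact")
ctrl.close_gripper(35); ctrl.pause(0.3)
s=get_state(); print(s["time"],s["tcp_pos"],s["width"],s["gripper_force"],s["contact_force"])
if .036<s["width"]<.046:
    ctrl.movel([CX,CY,0.065],max_speed=0.04)
    s=get_state(); print(s["time"],s["tcp_pos"],s["width"],s["gripper_force"],s["contact_force"])
im,d,s=wrist(); im3,_=vision.grab_frame("scene")
cv2.imwrite("pics/c8.png",np.hstack([cv2.resize(im,(400,300)),cv2.resize(im3[130:250,280:440],(400,300))]))
```

```text
0.075 [ 0.51689723 -0.1172783   0.07461751] [-0.57 -0.78  0.02] 0.08545629321400157
0.06 [ 0.516875   -0.11719628  0.05954035] [ 0.25 -1.16 -1.12] 0.08539652498292435
0.045 [ 0.51685604 -0.11721852  0.04452194] [ 0.51 -0.36 -0.39] 0.08528656447715573
28.6917 [ 0.5177149  -0.11686223  0.04614525] 0.038202388272034524 34.44703996181488 [-2.68476438  1.41847289 10.35838409]
29.3417 [ 0.51711089 -0.11746719  0.06498524] 0.03787769313265791 35.63030004501343 [ 0.10093631  0.71988161 -1.21958632]
```

View pics/c8.png

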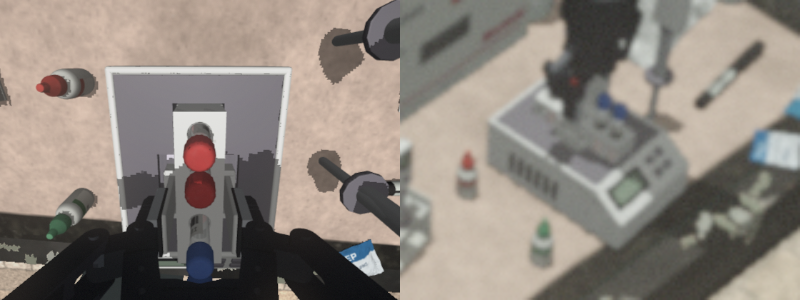

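The width of 38 mm at 35 N means both catches are pinched, and the picture shows the cassette rising between the fingers. I continue the lift and check clearance and level.

Run:
```python
from h import *; from p import *
CY=-.1173
ctrl.movel([CX,CY,0.145],max_speed=0.06); ctrl.pause(0.5)
s=get_state(); print(s["time"],s["tcp_pos"],s["width"],s["gripper_force"],s["contact_force"])
im,d,s=wrist(); im3,d3=vision.grab_frame("scene"); T=world("top",vision.grab_frame("top")[1]); S=world("scene",d3); P=wworld(d,s)
from scipy.cluster.hierarchy import fclusterdata
for n,Q in (("w",P),("top",T),("sc",S)):
    k=Q[(Q[:,0]>.45)&(Q[:,0]<.6)&(Q[:,1]>-.15)&(Q[:,1]<-.08)&(Q[:,2]>.195)&(Q[:,2]<.225)]
    if len(k)<9: continue
    c=fclusterdata(k,.005,"distance")
    for j in set(c):
        if (c==j).sum()>8: g=k[c==j]; print(n,len(g),(g.min(0)*1e3).round(1),(g.max(0)*1e3).round(1))
k=S[(S[:,0]>.46)&(S[:,0]<.575)&(S[:,1]>-.14)&(S[:,1]<-.08)&(S[:,2]>.08)&(S[:,2]<.2)]; print("scene low z",np.percentile(k[:,2],[0,2,5]))
h=P[(abs(P[:,0]-.554)<.03)&(abs(P[:,1]-.104)<.03)&(P[:,2]>.15)&(P[:,2]<.18)]; print("therm",len(h),h.mean(0) if len(h) else "")
cv2.imwrite("pics/c9.png",np.hstack([cv2.resize(im,(400,300)),cv2.resize(im3[90:290,200:450],(400,300))]))
```

```text
31.425 [ 0.517205   -0.11727218  0.14499557] 0.03751839044121575 35.63105821609497 [ 0.1768736   0.30349259 -2.54428655]
w 3788 [ 531.7 -123.2  196.5] [ 566.7 -105.7  213.2]
w 2640 [ 507.5 -150.   195.1] [ 535.1 -133.   225. ]
w 2767 [ 503.8 -102.2  195. ] [529.4 -80.  225. ]
w 1760 [ 488.5 -127.6  195. ] [ 503.9 -112.   213. ]
w 238 [ 475.  -129.2  198. ] [ 483.6 -114.2  208.5]
top 20 [ 553.4 -117.1  205.5] [ 564.6 -106.   216.2]
top 39 [ 468.8 -128.1  207.2] [ 482.5 -114.4  216.9]
sc 9 [ 533.5 -116.8  208.7] [ 542.4 -110.4  213.9]
sc 77 [ 509.  -146.   195.8] [ 532.4 -127.8  224.2]
sc 62 [504.1 -98.2 195.3] [524.2 -81.9 224.6]
sc 96 [ 468.8 -127.   195. ] [ 502.1 -108.8  216.6]
scene low z [0.1282369  0.13128834 0.13357645]
therm 0
```

View pics/c9.png

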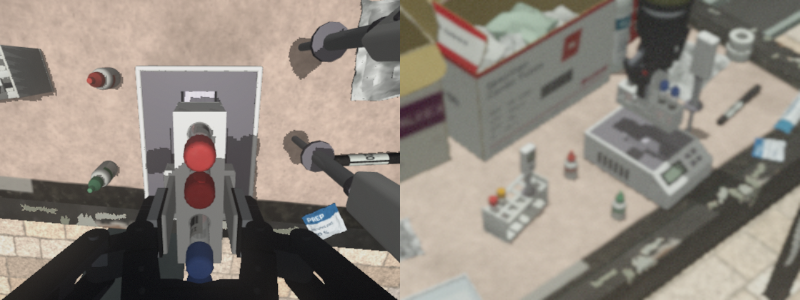

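The cassette is held level with its caps at about 0.213 m, so its underside is at about 0.129 m. All four tubes are aboard, the load is 2.5 N as expected, and the thermometer and bottles are standing. Handing in.

```bash
python3 -c "
from station import ticket,get_state
print(get_state()['time']); print(ticket.close_job())"
```

```text
31.575
the job is handed in; nothing more can be done
None
```

The job is handed in at 31.6 s of the 59 s allowed. The thermometer stands released and seated in the rack, and the cassette is held level by its pinched catches about 0.13 m above the table with all four tubes aboard; the first pinch closed over the tabs and was redone lower, and no verdict was returned.

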